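Turn the board over in its turning frame and lock it again

ROBOT

A 6-joint arm with a two-finger parallel gripper is mounted at the origin on a cart in front of the work surface, level with it; the furniture and walls round the work are solid. World frame = base frame: x ahead of the robot, y to its left, z up, the work surface at z = 0. Lengths are in m, angles in rad, forces in N, time in s.
With the tool pointing down it reaches from about 0.3 to 0.875 m from the base axis. Payload 6.4 kg.
Tool frame: the origin (TCP) lies midway between the tips of the shut fingers; the grasp point (between the pads) lies 19 mm behind it; z points along the fingers, y is the line along which they close (so a half turn about z gives the same grasp; the last joint's range is limited). The gripper opens to 85 mm and grips with 20 to 120 N. Pads are 22 mm wide; open, the fingers measure 114 mm over their backs; the gripper's body (76 mm by 85 mm) begins 54 mm behind the grasp point. The pads swing forward as they close: fully open they stand 13 mm farther back than shut.
Start: joints at [1.063, 0.181, 1.607, -0, 1.354, -0.206], TCP at [0.171, 0.549, 0.231] pointing down, gripper open.
Joint ranges: [-2.99, 2.99], [-0.89, 2.07], [0.3, 2.58], [-1.14, 4.28], [0, 2.63], [-3.12, 3.12]. Speed limits (rad/s): [2.57, 2.57, 3.01, 3.14, 3.14, 3.14].

INTERFACE

Orientations are given as a unit quaternion [w, x, y, z].
In Python, from bench import ctrl gives the robot as it stands. The module is installed in compiled form; this text tells all that it offers.
- The arm moves only by the tool move_arm, never from a script. Its argument "plan" is one flat list of numbers, 6 for each row, row after row: the shift along the world's x, y, z in units of 50 mm (1.0 is 50 mm), then the turn, a rotation vector about the world's x, y, z in rad. A call has 1 to 10 rows; each row is the pose to reach, as a shift and turn from the pose commanded when the call began; what a row does not reach only later rows make up. A row lasts 1/8 s, in which the tool goes at most 62.5 mm and 10.7 degrees, less where a joint would pass 70% of its speed; a pose out of reach is approached as far as the arm can. A call with a gripper value outside its range is refused whole. "grip" is the finger opening in mm, from 0 to 85.4, set as the call begins (left out, the last holds). The fingers move at their own pace and stop on an object; the grip force is fixed at half the most. Time passes only in rows, so rows that repeat a pose let the fingers close. It gives the time, the measured TCP pose, the force, the opening and the grip force at its end, in the units of the state.
- ctrl.get_obs(): the state, without advancing time (a new reading comes with each control period).
- ctrl.camera(name): name is "scene" or "top" or "wrist"; returns a dict with "pixels" (480x640x3 uint8, red, green, blue), "fx", "fy", "cx", "cy" (pixels), "dist_coeffs" ([k1, k2, p1, p2, k3] as OpenCV has them; the pictures are not rectified), "origin" and "attitude" of the camera in the world. Camera axes: x right, y down, z forward; pixel columns grow to the right and rows downward; lengths in m; the calibration is good to about 2 mm. A picture is of the moment at which its call begins. There is no depth.
- ctrl.hand_in(): hands the job in; it is judged then, once.
The state is a dict: "time_s": time; "q": joint angles; "dq": joint speeds; "joint_efforts": joint torques, N m; "eef_pos": TCP position; "eef_rot": TCP orientation; "wrist_force": force on the tool from outside, world axes, zero at the start; "torque": the same for the moment, N m; "opening": opening from 0.0 (shut) to 1.0 (fully open); "grasp_force": force on a finger pad.
Only numpy, scipy, OpenCV 4.12 (cv2) and the standard library are available. Lean on these libraries where they do the work, as an engineer would, in place of code of your own. Each camera call takes 0.05 s, during which the arm holds its last target. There are 200 camera calls.

TASK

The computer board in the turning stand has to be worked on from below: push the lock bolt out by its knob to free the frame, push the frame over by its long rails, half a turn until it rests against its stop with the underside of the board up, then push the bolt fully home so that the frame is locked again. Do all of it by pushing with the fingers: do not lift or shift the stand, do not press on the board itself, and leave the tools and parts around it where they are.

Things in the scene. Friction and masses are not known exactly. Their poses are not given: they have to be found in the camera images.
- stand: board-turning stand: heavy (4 kg) grey plate 220 (x) x 310 (y) mm, its top at z = 14, loose on the bench on rubber feet, with two aluminium cheeks (10 mm thick at y = +-131 mm, 56 wide, up to z = 137) carrying a turning frame with a computer board. Origin: on the bench under the plate's middle; x points away from the robot, y to its left along the turning axis, z up
- axis_mid (a point): middle of the turning axis: 115 mm above the stand's origin; the axis runs along the stand's y. The frame is 178 mm (across the axis) x 224 mm; its two long rails are 20 mm wide and 12 mm thick, from 69 to 89 mm off the axis. Turning, it clears the plate by 11 mm; standing on edge it reaches z = 204 mm
- turn_frame (a joint): angle of the turning frame, rad: 0 = level, component side (fan, white cover) up, as at the start; pi = turned over. Stops at 0 and pi, so it turns one way only: the rail away from the robot goes down, the near rail comes up and over to the far side. Stiff pivot, 0.16 N m (2 to 3 N at a rail), stays at any angle. With the bolt home it only rattles by about 0.04 rad
- rail_near (a point): middle of the long rail that is nearer the robot at the start, on its centre line (79 mm off the axis); it travels with the frame and ends on the far side
- rail_far (a point): middle of the other long rail, away from the robot at the start (79 mm off the axis); it goes down first
- lock_bolt (a joint): how far the lock bolt is drawn out, m: 0 = home, its tip in a keeper slot on the frame's end (frame locked); 0.016 = fully out, at its stop (frame free from about 0.011). It slides along the stand's y at the right-hand side: out = -y, home = +y. Takes about 3 N and stays where it is left; enters a slot only with the frame level, at 0 or pi
- bolt_knob (a point): top centre of the bolt's upright black knob, 17 mm across, z = 133 to 163 mm, at the stand's right front: stand x = -55, y = -159.5 mm with the bolt home, 16 mm further out (-y) when drawn. The cheek arm, guides and frame end beside it reach at most z = 130 mm, so a fingertip can stand above them on either side of the knob
- board: computer board, 131 x 199 x 38 mm, fixed in the frame by clips; not to be pressed on. Origin: middle of its underside, z out of the component side. With the frame at 0 its cover stands 20 mm and its fan 31 mm above the axis, both at stand y > -24 mm; at y = -30 to -70 it is low. Its flat underside lies 4 mm below the axis, 2 mm inside the rails' face
- heat_sink: bystander: finned heat sink, 40 x 40 x 19 mm, loose near the stand; to be left alone. Origin: middle of its underside.
- tweezers: bystander: steel tweezers lying flat, 12 x 122 x 9 mm, loose near the stand; to be left alone. Origin: middle of its underside.
- marker: bystander: marker pen lying flat, 18 x 131 x 18 mm, loose near the stand; to be left alone. Origin: middle of its underside.
- screwdriver_red: bystander: screwdriver with a thick handle, lying, 27 x 181 x 26 mm, loose near the stand; to be left alone. Origin: middle of its underside.
- solder_spool: bystander: upright spool of solder, 54 x 54 x 36 mm, loose near the stand; to be left alone. Origin: middle of its underside.
- eraser: bystander: eraser, 21 x 50 x 12 mm, loose near the stand; to be left alone. Origin: middle of its underside.
- multimeter: bystander: hand-held meter lying on its back, 142 x 72 x 43 mm, at the right of the bench; to be left alone. Origin: middle of its underside.

How it is judged:
On the way, in this order (a step that is already met when the one before it is completed fails the run):
1. the lock bolt is pushed out, clear of the frame (value of joint lock_bolt above 0.012 m and value of joint turn_frame below 0.15 rad), for 0.2 s.
2. the frame is pushed right over, to its other stop (value of joint turn_frame above 3 rad), for 0.2 s.
3. the bolt is pushed home (value of joint lock_bolt below 0.003 m and value of joint turn_frame above 3.05 rad), for 0.2 s.
At the end, for the whole second after the job is handed in: The frame is turned over (joint beyond 3.05 rad, full turn 3.14) with the board's underside up and level, the bolt is home to within 3 mm, and everything is at rest; the stand is flat on the bench, within 30 mm of where it stood (all of step 3 and angle between board's own z axis and vertical above 3 rad and velocity of joint turn_frame between -0.05 and 0.05 rad/s and linear speed of stand below 0.01 m/s and distance of stand from where it was at the start of the episode below 0.03 m and angle between stand's own z axis and vertical below 0.05 rad); the robot touches nothing.
It fails at once if the stand is lifted, tipped (0.12 rad) or shifted by more than 30 mm (height (world z) of stand above 0.012 m or angle between stand's own z axis and vertical above 0.12 rad or distance of stand from where it was at the start of the episode above 0.03 m).
It fails at once if the arm or fingers press on the board (more than 4 N) (contact force between any of the fingers, the arm and board above 4 N).
It fails at once if a tool or part around the stand is shifted by more than 25 mm or lifted (distance of any of heat_sink, tweezers, marker, screwdriver_red, solder_spool, eraser, multimeter from where it was at the start of the episode above 0.025 m or height (world z) of any of heat_sink, tweezers, marker, screwdriver_red, solder_spool, eraser, multimeter above 0.02 m).
It also fails if it takes over 58 s, if anything falls off the work surface, if the arm or the gripper's body presses on something with over 40 N, if the wrist force passes 120 N, or if a joint passes its speed limit or range.

## Working session

There is one attempt and no reset: what is moved stays moved. The work goes in short steps, Python scripts to look and compute and a tool call to move; the robot and the scene stay as the last step left them, time stands still between calls to the robot, and variables do not carry over. Pictures are saved under pics/ and viewed, at most 10 in all, crops included, and the job is handed in when it is done.

Besides the shell and the picture viewer there is one more tool, called as name(argument=value, ...), one argument or row to a line, values as JSON. move_arm: Moves the arm, as the interface text tells. Its arguments: {"type":"object","properties":{"plan":{"type":"array"},"grip":{"type":"number"}},"required":["plan"]}

```bash
mkdir -p pics; python3 - <<'E'
from bench import ctrl
import cv2,numpy as np
o=ctrl.get_obs();print(o['time_s'],o['eef_pos'],o['eef_rot'],o['opening'])
for n in("scene","top"):
    c=ctrl.camera(n);cv2.imwrite(f"pics/{n}.png",c["pixels"][:,:,::-1])
    print(n,{k:np.round(v,4).tolist() for k,v in c.items() if k!="pixels"})
E
```

```text
0.0 [0.17064022 0.54849968 0.23037921] [-3.09985572e-04  1.50346226e-01  9.88632994e-01 -8.48818191e-04] 1.000153989918313
scene {'fx': 512.4235, 'fy': 512.4235, 'cx': 319.0072, 'cy': 229.0878, 'dist_coeffs': [-0.1459, 0.0, 0.0, 0.0, 0.0], 'origin': [0.9816, -0.7162, 1.3257], 'attitude': [-0.2847, 0.9226, 0.2459, -0.0852]}
top {'fx': 578.8299, 'fy': 578.8299, 'cx': 317.9375, 'cy': 242.2447, 'dist_coeffs': [0.0097, 0.0, 0.0, 0.0, 0.0], 'origin': [0.3069, -0.0095, 1.6806], 'attitude': [0.0579, -0.6964, 0.7137, -0.0482]}
```

View pics/top.png

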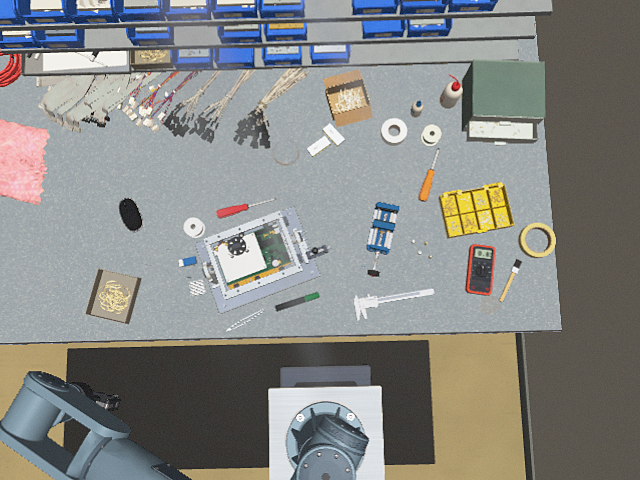

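View pics/scene.png

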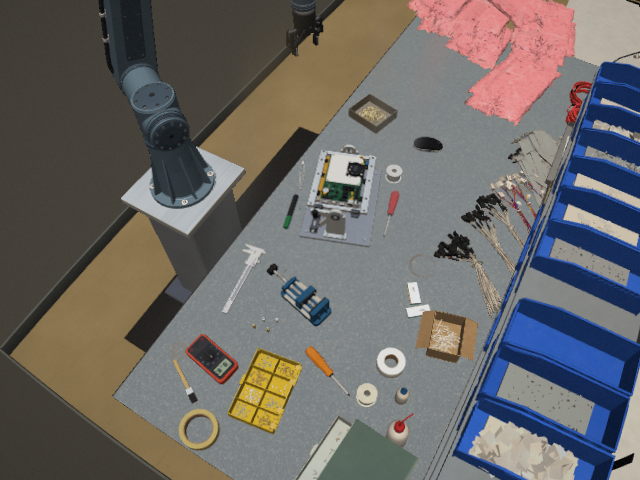

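The top view shows the stand centred near (257,258), yawed by about 20°, with the knob near (322,250). The tweezers and marker lie in front, and the spool, eraser and screwdriver to the left and behind. I'll enlarge both views.

```bash
python3 - <<'E'
import cv2
a=cv2.imread("pics/top.png")[185:335,165:345];cv2.imwrite("pics/topc.png",cv2.resize(a,None,fx=4,fy=4,interpolation=cv2.INTER_CUBIC))
a=cv2.imread("pics/scene.png")[135:255,270:420];cv2.imwrite("pics/scenec.png",cv2.resize(a,None,fx=5,fy=5,interpolation=cv2.INTER_CUBIC))
E
```

```text
(no output)
```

View pics/topc.png

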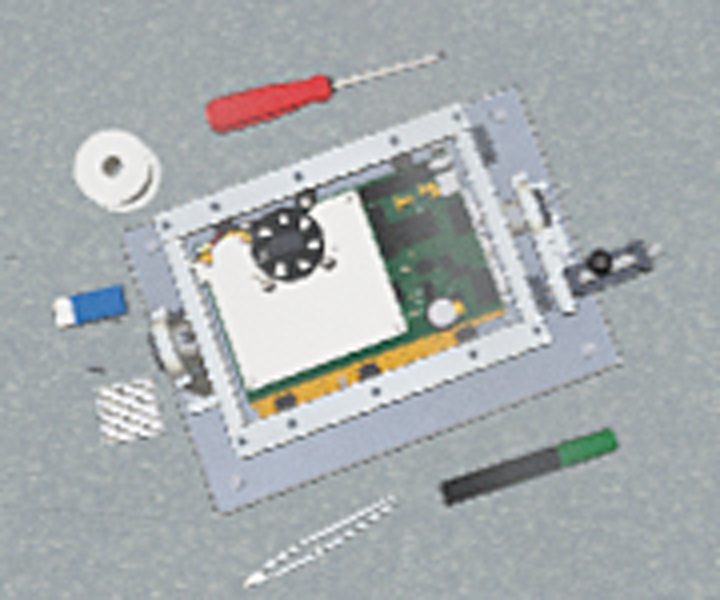

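View pics/scenec.png

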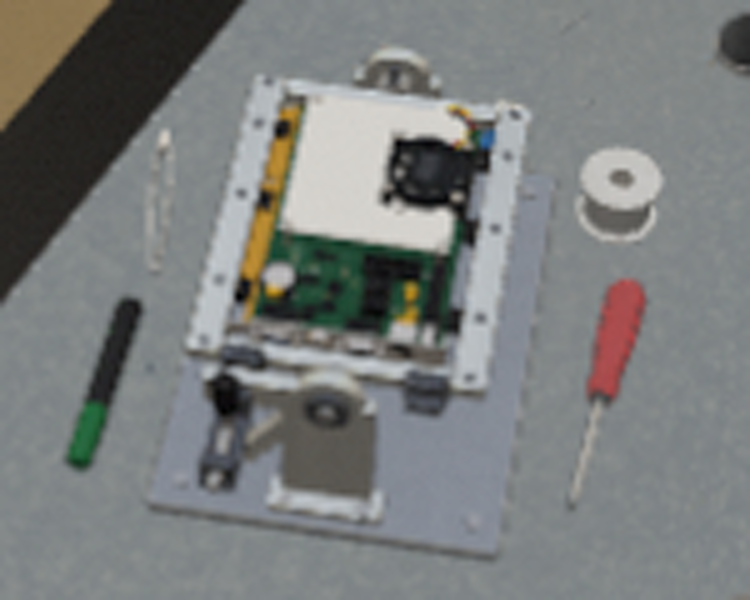

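```bash
cat > h.py <<'E'
import numpy as np,cv2
from scipy.spatial.transform import Rotation as R
from scipy.optimize import least_squares
C={'scene':(512.4235,319.0072,229.0878,-.1459,[0.9816,-0.7162,1.3257],[-0.2847,0.9226,0.2459,-0.0852]),
'top':(578.8299,317.9375,242.2447,.0097,[0.3069,-0.0095,1.6806],[0.0579,-0.6964,0.7137,-0.0482])}
def proj(n,P):
    f,cx,cy,k,o,q=C[n];M=R.from_quat(q,scalar_first=True).as_matrix().T
    return cv2.projectPoints(np.array(P,float).reshape(-1,1,3),cv2.Rodrigues(M)[0],-M@np.array(o),np.array([[f,0,cx],[0,f,cy],[0,0,1]]),np.array([k,0,0,0,0]))[0].reshape(-1,2)
E
python3 - <<'E'
from h import *
S=[[-110,155,14],[110,-155,14],[-110,-155,14],[110,155,14],[89,112,121],[89,-112,121],[-89,-112,121],[-89,112,121],[-55,-159.5,163]]
T=(np.array([[222,514],[517,88],[620,362],[124,232],[158,222],[465,103],[548,343],[238,457],[600,256]])+.5)/4-.5+[165,185]
S2=[S[i] for i in (2,1,3,7,4,5,6,8)]
U=(np.array([[150,505],[497,554],[553,182],[258,76],[528,112],[483,390],[188,350],[225,383]])+.5)/5-.5+[270,135]
def W(p,s): 
    return R.from_euler('z',p[2]).apply(np.array(s)/1000)+[p[0],p[1],0]
f=lambda p,t=1,s=1:np.r_[(proj('top',W(p,S))-T)*t,(proj('scene',W(p,S2))-U)*s].ravel()
for a in((1,1),(1,0),(0,1)):
    r=least_squares(f,[.5,.1,.3],args=a,loss='soft_l1');print(r.x,r.cost)
    if a==(1,1):print(f(r.x).reshape(-1,2).round(1).tolist())
E
```

```text
[0.51587126 0.18623968 0.34003771] 9.294594071162141
[[-0.1, 0.3], [0.6, -1.4], [1.5, -0.2], [-0.5, -0.1], [-0.5, -1.9], [-0.5, -0.9], [1.5, -0.8], [1.1, 0.3], [0.1, 1.0], [-1.2, -0.6], [0.2, 0.1], [0.8, -1.5], [-0.8, -0.4], [0.4, -0.6], [0.1, -0.2], [-0.7, -0.6], [-0.2, -1.4]]
[0.51489705 0.18720733 0.33629101] 4.964990360665579
[0.51711562 0.18439659 0.34434248] 2.282736121064222
```

move_arm(
  plan=[0.67,-0.98,0.3,0,0,0.12,1.33,-1.97,0.4,0,0,0.25,2.0,-2.95,0.4,0,0,0.38,2.66,-3.94,0.4,0,0,0.5,3.33,-4.92,0.4,0,0,0.642,4.0,-5.9,0.4,0,0,0.642,4.66,-6.89,0.4,0,0,0.642,5.33,-7.87,0.4,0,0,0.642,6.66,-9.84,0.4,0,0,0.642,6.66,-9.84,0.4,0,0,0.642],
  grip=0,
)

```text
time_s: 1.35
eef_pos: [0.5046, 0.055, 0.2511]
eef_rot: [-0.0, -0.169, 0.986, 0.0]
wrist_force: [0.9, 0.0, 0.4]
opening: 0.0
grasp_force: 0.0
```

```bash
python3 - <<'E'
from bench import ctrl
import cv2,numpy as np
c=ctrl.camera("wrist");cv2.imwrite("pics/w1.png",c["pixels"][:,:,::-1])
print({k:np.round(v,4).tolist() for k,v in c.items() if k!="pixels"})
M=cv2.Rodrigues(__import__('scipy.spatial.transform',fromlist=['x']).Rotation.from_quat(c['attitude'],scalar_first=True).as_matrix().T)[0]
Rm=cv2.Rodrigues(M)[0];K=np.array([[c['fx'],0,c['cx']],[0,c['fy'],c['cy']],[0,0,1]])
P=np.array([[.5173,.0173,.163],[.5046,.055,.251]])
print(cv2.projectPoints(P,M,-Rm@np.array(c['origin']),K,np.array(c['dist_coeffs']))[0])
E
```

```text
{'fx': 341.884, 'fy': 341.884, 'cx': 320.0813, 'cy': 233.9945, 'dist_coeffs': [-0.0174, 0.0, 0.0, 0.0, 0.0], 'origin': [0.4393, 0.0328, 0.3936], 'attitude': [0.0778, 0.5719, 0.8091, 0.1102]}
[[[262.30252261 239.99623765]]

 [[318.16941674 296.12027211]]]
```

View pics/w1.png

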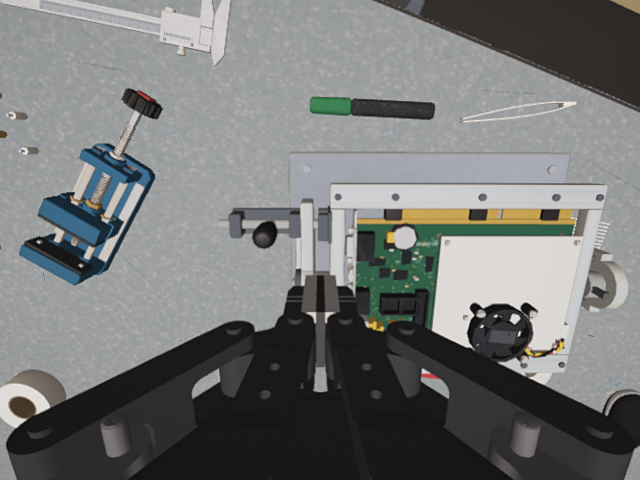

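The knob's top is at (264,235), about 2 mm from the predicted (262,240), and the tool is aligned with the stand. I'll go down beside the knob and push.

move_arm(
  plan=[0,0,-1.0,0,0,0,0,0,-2.1,0,0,0,0,0,-2.1,0,0,0,0.067,-0.19,-2.1,0,0,0,0.133,-0.377,-2.1,0,0,0,0.17,-0.47,-2.1,0,0,0,0.2,-0.566,-2.1,0,0,0,0.2,-0.566,-2.1,0,0,0],
)

```text
time_s: 2.4
eef_pos: [0.5144, 0.0283, 0.1469]
eef_rot: [0.001, -0.169, 0.986, -0.0]
wrist_force: [-0.4, 1.7, -0.1]
opening: 0.002
grasp_force: 0.4
```

move_arm(
  plan=[0.013,-0.038,0,0,0,0,0.027,-0.075,0,0,0,0,0.027,-0.075,0,0,0,0],
)

```text
time_s: 2.78
eef_pos: [0.5152, 0.025, 0.1463]
eef_rot: [-0.0, -0.169, 0.986, -0.0]
wrist_force: [-0.4, 2.3, 3.0]
opening: -0.002
grasp_force: 1.4
```

move_arm(
  plan=[0.013,-0.038,0,0,0,0,0.02,-0.057,0,0,0,0,0.02,-0.057,0,0,0,0],
)

```text
time_s: 3.15
eef_pos: [0.5161, 0.0225, 0.1462]
eef_rot: [-0.0, -0.169, 0.986, 0.0]
wrist_force: [0.1, 4.9, 5.6]
opening: -0.0
grasp_force: 2.9
```

```bash
python3 - <<'E'
from bench import ctrl
import cv2
c=ctrl.camera("wrist");p=c["pixels"][:,:,::-1];cv2.imwrite("pics/w2.png",cv2.resize(p[100:360,180:480],None,fx=2.2,fy=2.2,interpolation=cv2.INTER_CUBIC))
E
```

```text
(no output)
```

View pics/w2.png

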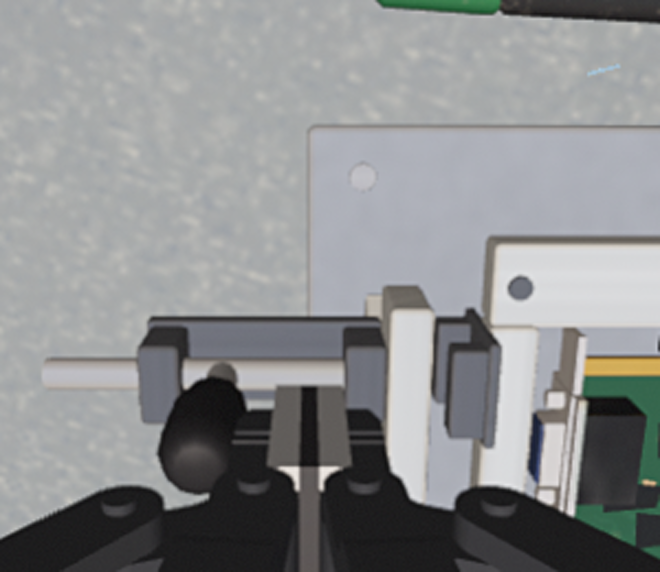

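move_arm(
  plan=[0.01,-0.028,0.04,0,0,0,0.02,-0.057,0.04,0,0,0,0.02,-0.057,0.04,0,0,0],
)

```text
time_s: 3.58
eef_pos: [0.5157, 0.0216, 0.1472]
eef_rot: [-0.001, -0.169, 0.986, 0.002]
wrist_force: [-2.9, 12.2, 2.1]
opening: -0.0
grasp_force: 6.1
```

```bash
python3 - <<'E'
from bench import ctrl
import cv2,numpy as np
from scipy.spatial.transform import Rotation as R
c=ctrl.camera("wrist");p=c["pixels"][:,:,::-1];cv2.imwrite("pics/w3.png",cv2.resize(p[200:340,220:420],None,fx=3,fy=3,interpolation=cv2.INTER_CUBIC))
o=ctrl.get_obs();print(o['wrist_force'],o['torque'],o['eef_pos'])
print(c['origin'],c['attitude'])
E
```

```text
[-1.97615657 13.52507877  2.3576543 ] [1.98668035 0.38204726 0.05132971] [0.51571804 0.0216339  0.14722899]
[ 0.45088714 -0.00123084  0.28987499] [0.07522573 0.57190369 0.80927982 0.11105596]
```

View pics/w3.png

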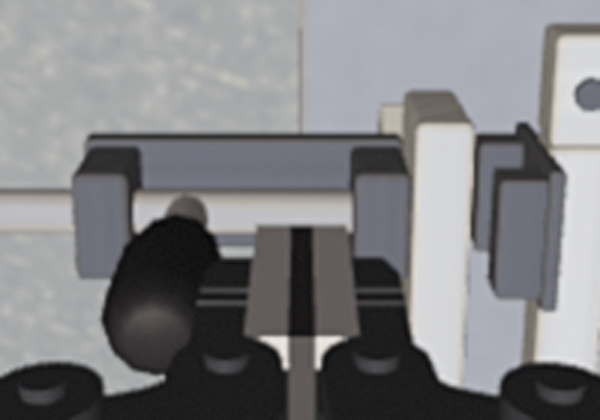

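Force rose to about 13 N with almost no further motion, so the bolt is at its outer stop; the finger position agrees. I'll back off, rise and go above the far rail.

move_arm(
  plan=[-0.067,0.19,0,0,0,0,-0.067,0.19,1.0,0,0,0,-0.067,0.19,1.9,0,0,0,0.6,1.0,1.9,0,0,0,1.2,1.8,1.9,0,0,0,2.01,2.72,1.9,0,0,0,2.01,2.72,0.8,0,0,0,2.01,2.72,-0.24,0,0,0,2.01,2.72,-0.24,0,0,0],
)

```text
time_s: 4.75
eef_pos: [0.6137, 0.1547, 0.1308]
eef_rot: [-0.005, -0.169, 0.986, 0.0]
wrist_force: [-0.8, 0.4, 0.3]
opening: 0.001
grasp_force: 0.0
```

```bash
python3 - <<'E'
from h import *
p=np.array([.516,.186]);a=.34
for lab,t in(('far',range(10,51,10)),('near',range(30,181,15))):
  for d in t:
    th=np.radians(d);s,c=np.sin(th),np.cos(th)
    if lab=='far': x,z,y=80*c+6*s+11,-80*s+6*c,-60
    else:
      r=89 if d<75 else 80 ; 
      if d>120:r=80+8*(d-120)/60
      x,z,y=-r*c-6*s-11,r*s-6*c-(15 if d<75 else 0),-60
    w=R.from_euler('z',a).apply([x,y,0])[:2]/1000+p
    print(lab,d,round(x),round(z+115),w.round(4))
E
```

```text
far 10 91 107 [0.6216 0.1597]
far 20 88 93 [0.6192 0.1589]
far 30 83 80 [0.6145 0.1572]
far 40 76 68 [0.6078 0.1548]
far 50 67 58 [0.5992 0.1518]
near 30 -91 139 [0.4501 0.0991]
near 45 -78 159 [0.4623 0.1034]
near 60 -61 174 [0.4788 0.1092]
near 75 -38 191 [0.5007 0.1169]
near 90 -17 195 [0.52   0.1238]
near 105 4 194 [0.5397 0.1307]
near 120 24 187 [0.5585 0.1374]
near 135 43 177 [0.5763 0.1437]
near 150 59 162 [0.5914 0.149 ]
near 165 71 143 [0.6025 0.153 ]
near 180 77 121 [0.6086 0.1551]
```

move_arm(
  plan=[0.06,0.04,-0.2,0,0,0,0.1,0.06,-0.35,0,0,0,0.1,0.06,-0.48,0,0,0,0.1,0.06,-0.62,0,0,0,0.08,0.05,-0.75,0,0,0,0.04,0.03,-0.9,0,0,0,0,0.02,-1.02,0,0,0,-0.06,0,-1.14,0,0,0,-0.12,-0.03,-1.26,0,0,0,-0.12,-0.03,-1.26,0,0,0],
)

```text
time_s: 6.0
eef_pos: [0.6104, 0.1536, 0.0722]
eef_rot: [-0.001, -0.169, 0.986, 0.0]
wrist_force: [0.2, -0.1, 0.6]
opening: -0.002
grasp_force: 0.0
```

move_arm(
  plan=[0.1,0.04,1.0,0,0,0,0.1,0.04,2.2,0,0,0,0.1,0.04,3.7,0,0,0,-0.9,-0.31,3.7,0,0,0,-2.1,-0.72,3.7,0,0,0,-3.3,-1.13,3.7,0,0,0,-3.56,-1.22,3.7,0,0,0,-3.56,-1.22,3.7,0,0,0],
)

```text
time_s: 7.0
eef_pos: [0.4328, 0.0926, 0.2585]
eef_rot: [0.0, -0.169, 0.986, -0.0]
wrist_force: [0.9, 0.3, -0.2]
opening: -0.001
grasp_force: 0.0
```

```bash
python3 - <<'E'
from bench import ctrl
import cv2
p=ctrl.camera("scene")["pixels"][:,:,::-1];cv2.imwrite("pics/s2.png",cv2.resize(p[115:265,260:440],None,fx=4,fy=4,interpolation=cv2.INTER_CUBIC))
E
```

```text
(no output)
```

View pics/s2.png

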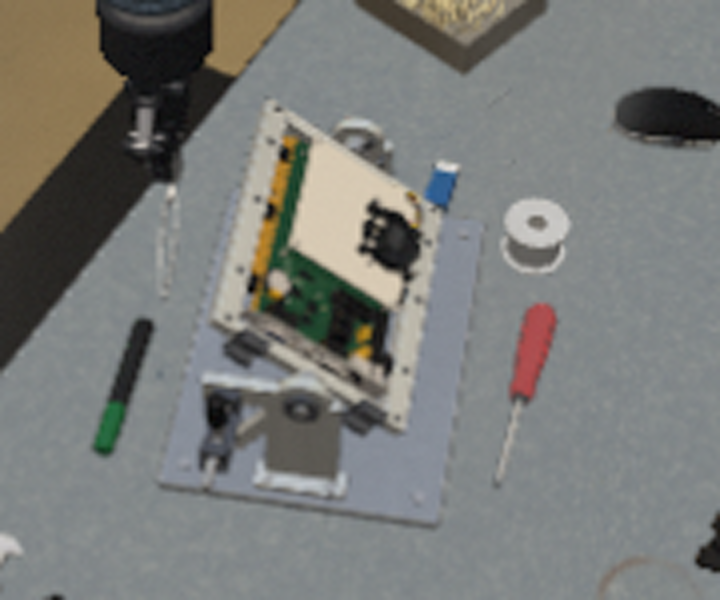

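The frame stands at about 38° and the bolt is out, with nothing else moved. Next I push the near rail from the robot side up to about 90°.

move_arm(
  plan=[0,0,-1.2,0,0,0,0,0,-2.2,0,0,0,0.3,0.11,-2.1,0,0,0,0.59,0.22,-2.0,0,0,0,0.76,0.28,-1.85,0,0,0,0.92,0.33,-1.69,0,0,0,1.14,0.41,-1.5,0,0,0,1.36,0.49,-1.35,0,0,0,1.55,0.56,-1.29,0,0,0,1.74,0.62,-1.27,0,0,0],
)

```text
time_s: 8.3
eef_pos: [0.5215, 0.1241, 0.1948]
eef_rot: [-0.0, -0.169, 0.986, 0.0]
wrist_force: [-1.7, 0.3, 1.3]
opening: -0.002
grasp_force: 0.9
```

move_arm(
  plan=[0.19,0.07,0,0,0,0,0.38,0.13,-0.02,0,0,0,0.57,0.2,-0.08,0,0,0,0.75,0.27,-0.15,0,0,0,0.93,0.33,-0.25,0,0,0,1.11,0.39,-0.35,0,0,0,1.26,0.45,-0.5,0,0,0,1.41,0.5,-0.65,0,0,0,1.5,0.53,-0.77,0,0,0,1.57,0.56,-0.89,0,0,0],
)

```text
time_s: 9.55
eef_pos: [0.5995, 0.1519, 0.1498]
eef_rot: [-0.0, -0.169, 0.986, -0.0]
wrist_force: [-2.1, -0.6, 1.1]
opening: -0.002
grasp_force: 1.0
```

move_arm(
  plan=[0.08,0.03,-0.14,0,0,0,0.16,0.06,-0.28,0,0,0,0.22,0.08,-0.4,0,0,0,0.26,0.09,-0.5,0,0,0,0.28,0.1,-0.56,0,0,0,0.28,0.1,-0.56,0,0,0],
)

```text
time_s: 10.3
eef_pos: [0.6134, 0.1568, 0.122]
eef_rot: [0.0, -0.169, 0.986, 0.0]
wrist_force: [-0.4, 0.1, -0.1]
opening: -0.0
grasp_force: 0.0
```

move_arm(
  plan=[0,0,-0.03,0,0,0,0,0,-0.03,0,0,0],
)

```text
time_s: 10.55
eef_pos: [0.6136, 0.1568, 0.1211]
eef_rot: [0.0, -0.169, 0.986, 0.0]
wrist_force: [2.0, -0.2, 1.7]
opening: -0.004
grasp_force: 0.4
```

move_arm(
  plan=[0,0,-0.03,0,0,0,0,0,-0.03,0,0,0],
)

```text
time_s: 10.8
eef_pos: [0.6136, 0.1569, 0.121]
eef_rot: [0.001, -0.169, 0.986, -0.0]
wrist_force: [-4.2, 0.2, 9.2]
opening: 0.001
grasp_force: 4.7
```

move_arm(
  plan=[0,0,-0.03,0,0,0,0,0,-0.03,0,0,0],
)

```text
time_s: 11.05
eef_pos: [0.6137, 0.1569, 0.1209]
eef_rot: [0.001, -0.169, 0.986, -0.0]
wrist_force: [-8.3, -0.3, 17.4]
opening: 0.002
grasp_force: 8.8
```

The frame is at its stop: force rose to 17 N with no motion. Now I go to the outer side of the knob.

move_arm(
  plan=[0,0,1.0,0,0,0,0,0,2.4,0,0,0,-0.4,-1.0,2.4,0,0,0,-0.85,-2.0,2.4,0,0,0,-1.25,-3.0,2.4,0,0,0,-1.58,-3.78,2.4,0,0,0,-1.58,-3.78,1.5,0,0,0,-1.58,-3.78,0.55,0,0,0,-1.58,-3.78,0.55,0,0,0],
)

```text
time_s: 12.18
eef_pos: [0.531, -0.0315, 0.1418]
eef_rot: [-0.004, -0.169, 0.986, 0.002]
wrist_force: [0.3, 0.4, -0.5]
opening: -0.001
grasp_force: 0.0
```

move_arm(
  plan=[-0.04,0.113,0,0,0,0,-0.08,0.226,0,0,0,0,-0.12,0.34,0,0,0,0,-0.16,0.45,0,0,0,0,-0.187,0.528,0,0,0,0,-0.187,0.528,0,0,0,0],
)

```text
time_s: 12.92
eef_pos: [0.5252, -0.0056, 0.1457]
eef_rot: [0.0, -0.169, 0.986, -0.0]
wrist_force: [2.1, -1.4, 3.0]
opening: -0.004
grasp_force: 1.3
```

move_arm(
  plan=[-0.013,0.038,0,0,0,0,-0.02,0.057,0,0,0,0,-0.02,0.057,0,0,0,0],
)

```text
time_s: 13.3
eef_pos: [0.5238, -0.0031, 0.145]
eef_rot: [-0.0, -0.169, 0.986, -0.0]
wrist_force: [1.6, -2.2, 1.9]
opening: 0.002
grasp_force: 1.5
```

move_arm(
  plan=[-0.01,0.028,0.02,0,0,0,-0.01,0.028,0.02,0,0,0],
)

```text
time_s: 13.55
eef_pos: [0.5235, -0.0026, 0.146]
eef_rot: [-0.0, -0.169, 0.986, -0.001]
wrist_force: [2.7, -6.4, -1.0]
opening: 0.0
grasp_force: 3.2
```

move_arm(
  plan=[-0.01,0.028,0,0,0,0,-0.01,0.028,0,0,0,0],
)

```text
time_s: 13.8
eef_pos: [0.5235, -0.0023, 0.1461]
eef_rot: [0.0, -0.169, 0.986, -0.002]
wrist_force: [4.6, -11.0, -2.0]
opening: -0.001
grasp_force: 5.0
```

move_arm(
  plan=[-0.01,0.028,0,0,0,0,-0.01,0.028,0,0,0,0],
)

```text
time_s: 14.05
eef_pos: [0.5235, -0.0021, 0.1464]
eef_rot: [0.001, -0.169, 0.986, -0.003]
wrist_force: [5.5, -14.7, -2.6]
opening: -0.001
grasp_force: 6.8
```

move_arm(
  plan=[0.08,-0.226,0,0,0,0,0.1,-0.3,0.3,0,0,0,0.1,-0.3,1.5,0,0,0,0.1,-0.8,2.5,0,0,0,-0.5,-2.0,2.5,0,0,0,-0.5,-3.2,2.5,0,0,0,-0.5,-3.2,2.5,0,0,0,-0.5,-3.2,2.5,0,0,0],
)

```text
time_s: 15.05
eef_pos: [0.4972, -0.1583, 0.2715]
eef_rot: [-0.0, -0.169, 0.986, 0.001]
wrist_force: [-0.5, 1.0, 0.7]
opening: 0.0
grasp_force: 0.0
```

```bash
python3 - <<'E'
from bench import ctrl
import cv2
from h import *
a=ctrl.camera("top")["pixels"][185:335,165:345,::-1]
b=ctrl.camera("scene")["pixels"][135:285,270:420,::-1]
z=lambda i,f:cv2.resize(i,None,fx=f,fy=f,interpolation=cv2.INTER_CUBIC)
cv2.imwrite("pics/f.png",np.hstack([cv2.resize(a,(430,358)),z(b,358/150)])) 
p=lambda v:R.from_euler('z',.34).apply(np.array(v)/1000)+[.516,.186,0]
for y in(-159.5,-175.5): print(proj('top',p([-55,y,163])),proj('scene',p([-55,y,163])))
cv2.imwrite("pics/g.png",np.hstack([z(a[30:100,110:180],5),z(b[55:125,10:80],5)]))
E
```

```text
[[314.85774011 249.59828511]] [[314.4223103  209.84108108]]
[[320.50574852 247.45885954]] [[313.34018138 214.3347639 ]]
```

View pics/f.png

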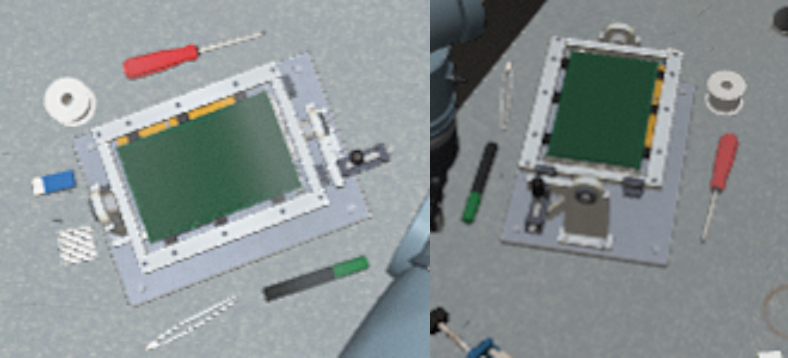

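View pics/g.png

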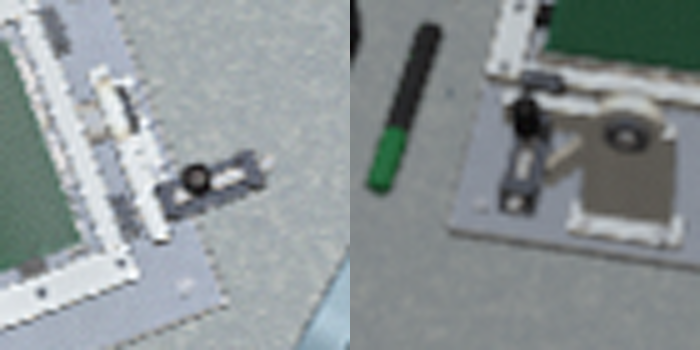

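The board lies underside up and level. The knob top at (314,251) matches the home prediction (314.9,249.6), and all the other parts are where they were. I'll hand in.

```bash
python3 -c "
from bench import ctrl
print(ctrl.hand_in())"
```

```text
the job is handed in; nothing more can be done
None
```

I handed the job in at about 15 s: I pushed the bolt out, turned the frame over to its stop with the board's underside up, and pushed the bolt home; the last pictures show the stand and the parts around it where they were. The hand-in gave no verdict.

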